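# Load a culture dish, shut the carrier and clip it

## Task

Get the transport carrier ready to go: take the culture dish off the sloping white stand and set it gently, flat and squarely, on top of the dish already lying in the clear clip-lock box, without dropping it or shoving the lower dish about. The lower dish rests on a pad whose height varies, so feel for the top of the pile before letting go. Then close the lid right down, after that press the blue front clip in flat against the box, and leave the other things on the bench where they are.

Things in the scene. Friction and masses are not known exactly. Their poses are not given: they have to be found in the camera images.
- dish: The dish to load: closed round culture dish, clear with cream agar, 59 mm across over the lid, the solid body 56 mm across and 13 mm thick (15 mm with the clear rim), about 30 g. Origin: centre of its underside; z: its axis, out of its lid. It starts lying on the sloping stand, so its axis leans 35 degrees from vertical towards the stand's front.
- lower_dish: A dish of the same kind and size that already lies flat, loose, in the clear box on a fixed blue pad (112 x 84 mm, with a strip 4 mm higher along its front). Origin: centre of its underside, which lies 12 to 18 mm above the underside of the box; its top is 13 mm above its origin, and the dish to load is to rest there.
- stand: White fixed dish stand. Origin: centre of the underside of its base plate, 110 (x) x 90 (y) x 10 mm. On it a rest 34 mm wide (y), 70 mm long, 6 mm thick, slopes 35 degrees: high end to +x, low end to -x with a lip 8 mm high on which the dish leans. The rest is narrower than the dish, so fingers can straddle it and take the dish across its diameter along the stand's y.
- carrier: Clear clip-lock box with hinged lid, held fast on a grey base plate (176 x 144 x 10 mm). Origin: centre of the box's underside, 10 mm above the bench; x points from front clip to rear hinge, z up. Shut: 158 x 126 x 60 mm. Wall rims 46 mm above the origin; inside, clear from x = -58 to 62 and y = -42 to 46 mm: fingers fit beside a dish along x, not along y.
- box_mouth (a point): Centre of the box's mouth, level with the rim of the walls (46 mm above the carrier's origin); the lower dish lies within 5 mm of the vertical through it.
- lid_hinge (a point): Point on the hinge line of the lid, at the middle of the rear wall; the line runs along the carrier's y. 77 mm to the rear of the carrier's origin and 49 mm above it.
- lid_edge (a point): Middle of the lid's front edge on its outer (upper) face, 149 mm from the hinge line; the top edge when the lid stands open, 190 to 205 mm above the bench. The lid is a plate 147 long, 112 wide, 10 mm thick; its outer face lies 8 mm beyond the plane through the hinge line.
- carrier_lid (a joint): Lid angle, rad: 0 shut, 1.92 fully open; starts at 1.65 to 1.85 (upright or leaning a little to the rear). The hinge is stiff (0.02 N m friction, 0.05 N m s/rad damping, lid 40 g): 1 to 3 N moves it, and by itself it sinks only very slowly, so bring it all the way down.
- carrier_clip_front (a joint): Angle of the blue front clip to the lid, rad: 0 pressed in flat (down against the front wall when the lid is shut), 1.4 sticking out to the front; starts at 0.9 to 1.3. With the lid shut it pivots about a line along y at x = -74, z = 56 mm in the carrier's frame; stays where left (0.01 N m friction, 0.01 N m s/rad damping); 1 to 3 N at its end moves it.
- clip_tip (a point): Middle of the free end of the blue front clip, 20 mm from its pivot. The clip is a tab 30 mm wide (carrier's y), 20 mm long, 3.5 mm thick; when it is home this point lies at x = -77, z = 36 mm in the carrier's frame.
- beaker: Bystander: empty clear beaker, 97 mm across, 75 mm high, loose. Origin: centre of its underside.
- tube: Bystander: 36 mm wide, 114 mm tall tube with a blue cap standing loose near the back. Origin: centre of its underside.
- stand_seat (a point): Centre of the dish's seat on the sloping rest, 70 mm above the stand's origin; axes as the stand's. The dish's underside centre lies here; the dish's axis is (-sin 35, 0, cos 35) in the stand's frame.
Things that resemble listed ones, but are neither listed nor needed, are in the scene too. Leave any turquoise look-alike of the dish alone.

How it is judged (in metres and radians):
On the way, in this order (a step that is already met when the one before it is completed fails the run):
1. the dish lies flat and let go on the lower dish, the lid still open (horizontal distance between dish and lower_dish below 0.015 m and z of dish in the frame of lower_dish between 0.008 and 0.019 m and angle between dish's own z axis and vertical below 0.12 rad and contact force between the fingers and dish below 0.2 N and value of joint carrier_lid above 1 rad), for 0.2 s.
2. the lid is shut, the dish still in place (horizontal distance between dish and lower_dish below 0.015 m and z of dish in the frame of lower_dish between 0.008 and 0.019 m and angle between dish's own z axis and vertical below 0.12 rad and contact force between the fingers and dish below 0.2 N and value of joint carrier_lid below 0.06 rad), for 0.2 s.
3. the front clip is pressed home with the lid shut (value of joint carrier_lid below 0.06 rad and value of joint carrier_clip_front below 0.17 rad), for 0.2 s.
At the end, for the whole second after the job is handed in: The loaded dish lies flat (within 0.12 rad) on the lower dish, their centres within 15 mm, the lower dish flat and within 20 mm of the middle of the box; both at rest; the lid shut (under 0.06 rad) and the front clip home (under 0.17 rad) (all of step 3 and horizontal distance between dish and lower_dish below 0.015 m and z of dish in the frame of lower_dish between 0.008 and 0.019 m and angle between each of dish, lower_dish's own z axis and vertical below 0.12 rad and contact force between the fingers and dish below 0.2 N and horizontal distance between lower_dish and box_mouth below 0.02 m and linear speed of each of dish, lower_dish below 0.02 m/s); the robot touches nothing.
It fails at once if the dish is dropped (it falls free faster than 0.5 m/s) (linear speed of dish above 0.5 m/s and contact force between the fingers and dish below 0.01 N).
It fails at once if the lower dish is shoved more than 20 mm or tipped (distance of lower_dish from where it was at the start of the episode above 0.02 m or angle between lower_dish's own z axis and vertical above 0.35 rad).
It fails at once if the beaker or the capped tube is moved more than 40 mm (distance of any of beaker, tube from where it was at the start of the episode above 0.04 m).
It also fails if it takes over 58 s, if anything falls off the work surface, if the arm or the gripper's body presses on something with over 40 N, if the wrist force passes 120 N, or if a joint passes its speed limit or range.

## Robot

A 6-joint arm with a two-finger parallel gripper is mounted at the origin on the work surface; the furniture and walls round the work are solid. World frame = base frame: x ahead of the robot, y to its left, z up, the work surface at z = 0. Lengths are in m, angles in degrees, forces in N, time in s.
With the tool pointing down it reaches from about 0.25 to 0.725 m from the base axis. Payload 9.7 kg.
Tool frame: the origin (TCP) lies at the centre of the arm's flange, where the gripper is bolted on; the fingertips stand 173 mm ahead of it and the grasp point (between the pads) lies 155 mm ahead of it; z points along the fingers, y is the line along which they close (so a half turn about z gives the same grasp; the last joint's range is limited). The gripper opens to 85 mm and grips with 20 to 120 N. Pads are 22 mm wide; open, the fingers measure 114 mm over their backs; the gripper's body (76 mm by 85 mm) begins 54 mm behind the grasp point. The pads swing forward as they close: fully open they stand 13 mm farther back than shut.
Start: joints at [71.62, 4.979, 10.078, 95.1, 0, 90], TCP at [0.173, 0.522, 0.405] pointing down, gripper open.
Joint ranges: [-179.16, 179.16], [-48.56, 103.87], [-65.8, 70.77], [-126.05, 130.52], [-82.76, 87.17], [-180, 180]. Speed limits (degrees/s): [127.2, 127.2, 147.25, 180, 180, 180].

## Interface

Orientations are given as [roll, pitch, yaw] about the fixed x, y, z axes, in that order (R = Rz(yaw) Ry(pitch) Rx(roll)).
In Python, from workcell import monitor, camera, get_calibration, bot gives the robot as it stands.
- The arm moves only by the tool carry_out, never from a script. Its argument "targets" is text: rows parted by semicolons, each of 7 numbers parted by spaces: the shift along the tool's x, y, z in units of 0.04 m (1.0 is 0.04 m), then the turn, a rotation vector about the tool's x, y, z in units of 0.1 rad (1.0 is 0.1 rad), then the opening, from -1 (shut) to 1 (fully open), so that 0 is half open. A call has exactly 8 rows; each row shifts and turns the commanded pose from where the row before left it, along the tool's axes as they then stand; what a row does not reach is not made up. A row lasts 1/12 s, in which the tool goes at most 41.7 mm and 7.16 degrees, less where a joint would pass 70% of its speed; a pose out of reach is approached as far as the arm can. A call with a number of a shift or a turn outside -1 to 1 is refused whole. A call with a gripper value outside its range is refused whole. The fingers move at their own pace and stop on an object; "newtons" is the grip in N (left out, the last holds). Time passes only in rows, so rows that do not move let the fingers close, or fill a call up. It gives the time, the measured TCP pose, the force, the opening and the grip force at its end, in the units of the state.
- monitor.get_obs(): the state, without advancing time (a new reading comes with each control period).
- camera(name): name is "scene" or "top"; returns the picture (384x512x3 uint8, red, green, blue); there is no depth.
- get_calibration(name): a dict with "fx", "fy", "cx", "cy" (pixels), "D" ([k1, k2, p1, p2, k3] as OpenCV has them; the pictures are not rectified), "view" (4x4, takes a point from world to camera coordinates). Camera axes: x right, y down, z forward; pixel columns grow to the right and rows downward; lengths in m; the calibration is good to about 2 mm. A picture is of the moment at which its call begins. get_calibration takes no time and is no camera call.
- bot.job_done(): hands the job in; it is judged then, once.
The state is a dict: "time": time; "q": joint angles; "qd": joint speeds; "joint_efforts": joint torques, N m; "ee_pos": TCP position; "tcp_rot": TCP orientation; "wrist_force": force on the tool from outside, world axes, zero at the start; "torque": the same for the moment, N m; "opening": finger opening in m; "grasp_force": force on a finger pad.
Only numpy, scipy, OpenCV 4.12 (cv2) and the standard library are available. Lean on these libraries where they do the work, as an engineer would, in place of code of your own. Each camera call takes 0.05 s, during which the arm holds its last target. There are 200 camera calls.

## Working session

There is one attempt and no reset: what is moved stays moved. The work goes in short steps, Python scripts to look and compute and a tool call to move; the robot and the scene stay as the last step left them, time stands still between calls to the robot, and variables do not carry over. Pictures are saved under pics/ and viewed, at most 10 in all, crops included, and the job is handed in when it is done.

Besides the shell and the picture viewer there is one more tool, called after "Call:" by a JSON object that holds its "fn" and its "kwargs". carry_out: Moves the arm, as the interface text tells. Shifts and turns lie within -1 to 1; 1 stands for 0.04 m of shift or 0.1 rad of turn. Its arguments: {"type":"object","properties":{"targets":{"type":"string"},"newtons":{"type":"number"}},"required":["targets"]}

```bash
mkdir -p pics; ls
python3 - <<'E'
from workcell import monitor, camera, get_calibration
import cv2
print(monitor.get_obs())
for n in("scene","top"):
    im=camera(n); cv2.imwrite(f"pics/{n}0.png",im[:,:,::-1]); print(n,get_calibration(n))
E
```

```text
pics
{'time': 0.0, 'q': array([7.16198691e+01, 5.01139786e+00, 1.00331786e+01, 9.50991916e+01,
       6.87670964e-04, 9.00002439e+01]), 'qd': array([ 0.04615375,  0.0712776 ,  0.04536423,  0.05624251,  0.08457171,
       -0.03807884]), 'joint_efforts': array([ 6.66640655e-03, -5.20379841e+01,  4.64809191e+01,  1.59712415e-02,
        2.78131056e-04,  4.34107321e-06]), 'ee_pos': array([0.17342478, 0.52194262, 0.40396863]), 'tcp_rot': array([-1.79922589e+02, -6.87340748e-04,  1.61619624e+02]), 'wrist_force': array([-0.27605083, -1.15743889, -0.15638275]), 'torque': array([ 0.02038263,  0.01350935, -0.00251975]), 'grasp_force': 0.0, 'opening': 0.0854513704297622}
scene {'fx': 406.90566354088224, 'fy': 406.90566354088224, 'cx': 251.21149513749404, 'cy': 196.50129726332028, 'D': array([-0.06158091,  0.        ,  0.        ,  0.        ,  0.        ]), 'view': array([[ 0.64831395, -0.76118734, -0.01681824, -0.29720655],
       [-0.54765753, -0.4508746 , -0.70482858,  0.35442642],
       [ 0.52892368,  0.46616084, -0.70917827,  0.81911151],
       [ 0.        ,  0.        ,  0.        ,  1.        ]])}
top {'fx': 421.4829509404672, 'fy': 421.4829509404672, 'cx': 254.96740181183, 'cy': 194.17449289557447, 'D': array([-0.05538846,  0.        ,  0.        ,  0.        ,  0.        ]), 'view': array([[-0.0121344 , -0.99983569, -0.01346658,  0.04960282],
       [-0.99377694,  0.01354999, -0.11056121,  0.51815353],
       [ 0.11072552,  0.01204118, -0.99377808,  1.20735046],
       [ 0.        ,  0.        ,  0.        ,  1.        ]])}
```

View pics/scene0.png

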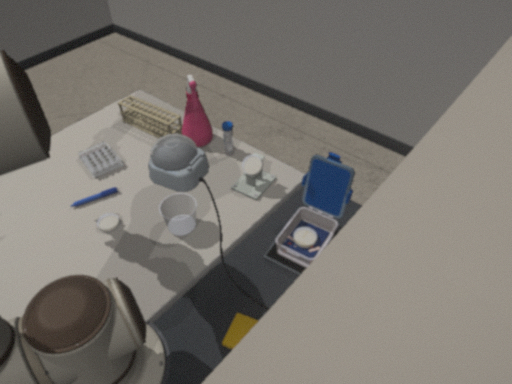

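View pics/top0.png

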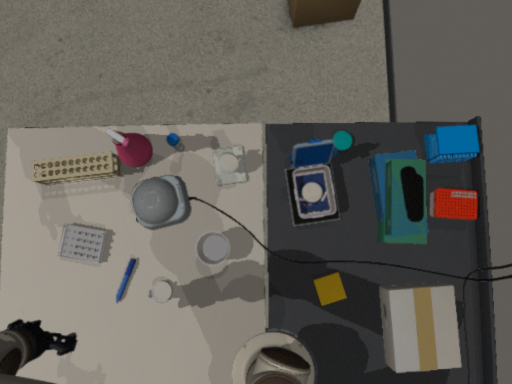

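The scene view shows the white stand with a dish at about (252,170), the clear box with its open blue lid at (310,215), the beaker at (180,213) and the tube at (228,135). The top view shows the stand at (229,163), the box at (313,193), a turquoise look-alike at (342,140) and a white mug-like thing at (161,291). The dish at (229,162) fits, since it is cream and lies on the white stand. I'll confirm it in one enlarged crop.

Run:
```python
import cv2,numpy as np
t=cv2.imread('pics/top0.png')[120:235,200:360]; s=cv2.imread('pics/scene0.png')[140:280,225:365]
t=cv2.resize(t,None,fx=5,fy=5,interpolation=cv2.INTER_CUBIC)   # 800x575
s=cv2.resize(s,None,fx=4.2,fy=4.2,interpolation=cv2.INTER_CUBIC)
f=lambda a:np.clip(a.astype(float)*1.25,0,255).astype('uint8')
cv2.imwrite('pics/t1.png',f(t));cv2.imwrite('pics/s1.png',f(s))
```

```text
(no output)
```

View pics/t1.png

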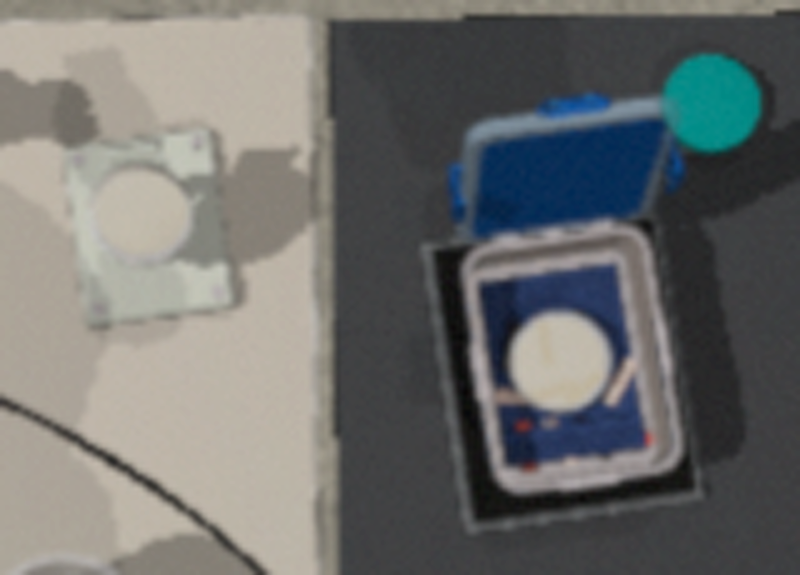

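View pics/s1.png

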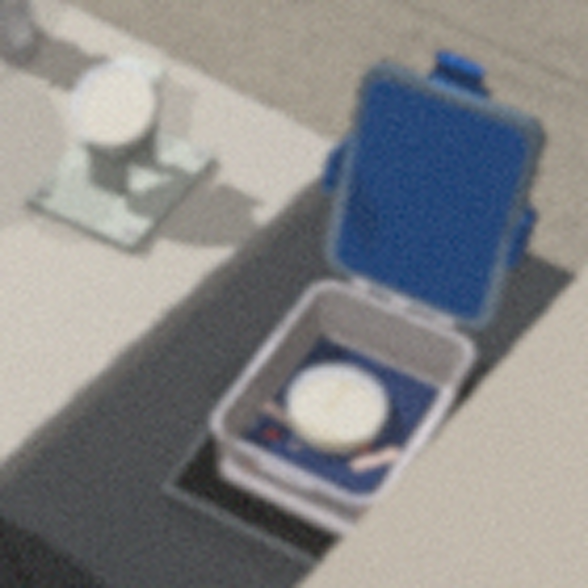

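The crops confirm it: the cream dish leans on the white stand (top crop centre (143,213)) and the lower dish is in the box (560,360). The turquoise disc at (710,103) is the look-alike to leave alone. Next I'll measure.

```bash
cat > h.py <<'E'
import cv2,numpy as np
from workcell import get_calibration
def cal(n):
    c=get_calibration(n); K=np.array([[c['fx'],0,c['cx']],[0,c['fy'],c['cy']],[0,0,1]]); return K,np.array(c['D']),np.array(c['view'])
def ray(n,p):
    K,D,V=cal(n); u=cv2.undistortPoints(np.array(p,float).reshape(1,1,2),K,D).ravel()
    R=V[:3,:3]; d=R.T@np.array([*u,1]); return -R.T@V[:3,3], d/np.linalg.norm(d)
def onz(n,p,z):
    o,d=ray(n,p); return o+d*(z-o[2])/d[2]
def proj(n,P):
    K,D,V=cal(n); return cv2.projectPoints(np.array(P,float).reshape(-1,3),cv2.Rodrigues(V[:3,:3])[0],V[:3,3],K,D)[0].reshape(-1,2)
def tri(p1,p2):
    a,d=ray('top',p1); b,e=ray('scene',p2); s=np.linalg.lstsq(np.c_[d,-e],b-a,rcond=None)[0]
    P,Q=a+d*s[0],b+e*s[1]; return (P+Q)/2,np.linalg.norm(P-Q)
E
python3 - <<'E'
from h import *
np.set_printoptions(precision=4,suppress=True)
def blob(n,box,cond):
    im=cv2.imread(f'pics/{n}0.png').astype(int); x0,y0,x1,y1=box; m=cond(im[y0:y1,x0:x1]).astype('uint8')
    k,l,st,ce=cv2.connectedComponentsWithStats(m); i=1+np.argmax(st[1:,4])
    c=max(cv2.findContours((l==i).astype('uint8'),0,1)[0],key=len); h=cv2.convexHull(c)
    e=cv2.fitEllipse(h); return np.array(e[0])+[x0,y0],e[1],e[2],st[i,4]
cream=lambda a:(a[...,2]-a[...,0]>12)&(a[...,2]>150)
B={'td':('top',(215,148,243,178)),'tl':('top',(298,178,326,206)),'sd':('scene',(238,150,268,182)),'sl':('scene',(288,222,322,252))}
for k,(n,b) in B.items(): 
    r=blob(n,b,cream); B[k]=r; print(k,r)
print('dish tri',tri(B['td'][0],B['sd'][0])); print('lower tri',tri(B['tl'][0],B['sl'][0]))
g=lambda l:[((u+.5)/5+199.5,(v+.5)/5+119.5) for u,v in l]
st=g([(68,147),(213,127),(238,304),(90,326)]); S=[onz('top',p,.010) for p in st]; print('stand',np.array(S),np.mean(S,0))
for i in range(4): d=S[(i+1)%4]-S[i]; print(np.linalg.norm(d),np.degrees(np.arctan2(d[1],d[0])))
ca=g([(424,245),(468,529),(702,494)]); C=[onz('top',p,.010) for p in ca]; print('car',np.array(C),(C[0]+C[2])/2)
for i in range(2): d=C[(i+1)%3]-C[i]; print(np.linalg.norm(d),np.degrees(np.arctan2(d[1],d[0])))
rim=g([(462,250),(655,222),(683,470),(500,492)]); R=[onz('top',p,.056) for p in rim]; print('rim',np.array(R),np.mean(R,0))
q=lambda u,v:((u+.5)/4.2+224.5,(v+.5)/4.2+139.5)
print('clip',tri(g([(575,104)])[0],q(460,66)))
print('stand scene', [onz('scene',q(*p),.01) for p in [(28,203),(138,250),(217,160)]])
E
```

```text
td (array([227.4304, 161.8511]), (14.903324127197266, 17.412090301513672), 84.99869537353516, np.int32(210))
tl (array([311.4195, 191.9128]), (16.107349395751953, 16.372304916381836), 178.97506713867188, np.int32(215))
sd (array([252.5525, 167.3771]), (9.768381118774414, 15.796385765075684), 81.18545532226562, np.int32(84))
sl (array([304.5813, 237.4912]), (14.416090965270996, 18.658344268798828), 97.68394470214844, np.int32(138))
dish tri (array([0.6081, 0.1205, 0.0699]), np.float64(0.000816352813798362))
lower tri (array([ 0.5228, -0.1223,  0.0293]), np.float64(0.0011236258877380032))
stand [[0.66   0.1677 0.01  ]
 [0.6709 0.0799 0.01  ]
 [0.5626 0.0659 0.01  ]
 [0.5506 0.1546 0.01  ]] [0.611 0.117 0.01 ]
0.08849292155681776 -82.90466687266456
0.10917410299152792 -172.61156094591334
0.08952179405978823 97.72134891500244
0.11015175502688629 6.853443759158052
car [[ 0.5968 -0.046   0.01  ]
 [ 0.4266 -0.0686  0.01  ]
 [ 0.4453 -0.2076  0.01  ]] [ 0.5211 -0.1268  0.01  ]
0.17174793621974335 -172.43335119595753
0.1402323577312008 -82.31105393066953
rim [[ 0.5857 -0.0652  0.056 ]
 [ 0.6005 -0.1771  0.056 ]
 [ 0.4568 -0.1885  0.056 ]
 [ 0.4457 -0.0838  0.056 ]] [ 0.5222 -0.1286  0.056 ]
clip (array([ 0.6317, -0.1111,  0.2193]), np.float64(0.0003101712450353207))
stand scene [array([0.5518, 0.155 , 0.01  ]), array([0.5651, 0.0676, 0.01  ]), array([0.6688, 0.0814, 0.01  ])]
```

```bash
cat >> h.py <<'E'
from scipy.spatial.transform import Rotation as Ro, Slerp
from workcell import monitor
def now():
    o=monitor.get_obs(); return np.array(o['ee_pos']),Ro.from_euler('xyz',o['tcp_rot'],degrees=True),o
YS,YC=7.2,7.5; SEAT=np.array([.611,.117,.070])
AX=Ro.from_euler('z',YS,degrees=True).apply([-np.sin(np.radians(35)),0,np.cos(np.radians(35))])
yv=Ro.from_euler('z',YS,degrees=True).apply([0,1,0])
RG=Ro.from_matrix(np.c_[np.cross(yv,-AX),yv,-AX])
def down(yaw): return Ro.from_euler('xyz',[180,0,yaw],degrees=True)
def plan(tp,tR,n,g=1,start=None):
    p,R=start if start else now()[:2]; tp=np.array(tp); S=Slerp([0,1],Ro.concatenate([R,tR])); out=[]; P=p.copy(); C=R
    for i in range(1,n+1):
        d=C.inv().apply(p+(tp-p)*i/n-P)/.04; t=(C.inv()*S(i/n)).as_rotvec()/.1
        d,t=np.round(d,2),np.round(t,2); P=P+C.apply(d*.04); C=C*Ro.from_rotvec(t*.1)
        out.append(' '.join(f'{v+0:g}' for v in [*d,*t])+f' {g}')
    for i in range(0,n,8): print('; '.join(out[i:i+8]))
    return P,C
E
python3 - <<'E'
from h import *
print(onz('top',(311.4,191.9),.038), onz('top',(228.2,162.2),.082), SEAT+AX*.015, tri((228.2,162.2),(252.0,165.1)))
plan(SEAT+AX*.27,RG,16)
print(SEAT+AX*.27)
E
```

```text
[ 0.52217673 -0.12157092  0.038     ] [0.60508789 0.11706184 0.082     ] [0.6024642  0.11592168 0.08228728] (array([0.60412468, 0.11783879, 0.08259365]), np.float64(0.0023574652857426418))
-0.63 -0.49 0.18 -0.09 -0.38 -0.27 1; -0.61 -0.51 0.19 -0.08 -0.37 -0.27 1; -0.59 -0.52 0.22 -0.09 -0.38 -0.27 1; -0.56 -0.54 0.23 -0.08 -0.37 -0.27 1; -0.54 -0.56 0.25 -0.09 -0.38 -0.27 1; -0.52 -0.58 0.26 -0.09 -0.37 -0.27 1; -0.49 -0.59 0.27 -0.08 -0.38 -0.27 1; -0.46 -0.61 0.29 -0.09 -0.37 -0.27 1
-0.44 -0.62 0.3 -0.08 -0.38 -0.27 1; -0.41 -0.64 0.31 -0.09 -0.38 -0.27 1; -0.38 -0.65 0.32 -0.09 -0.37 -0.27 1; -0.34 -0.66 0.33 -0.08 -0.38 -0.27 1; -0.32 -0.68 0.34 -0.09 -0.37 -0.27 1; -0.29 -0.68 0.34 -0.08 -0.38 -0.27 1; -0.26 -0.7 0.34 -0.09 -0.37 -0.27 1; -0.22 -0.7 0.35 -0.09 -0.38 -0.27 1
[0.45735552 0.09759019 0.29117105]
```

Call:
{"fn": "carry_out", "kwargs": {"targets": "-0.63 -0.49 0.18 -0.09 -0.38 -0.27 1; -0.61 -0.51 0.19 -0.08 -0.37 -0.27 1; -0.59 -0.52 0.22 -0.09 -0.38 -0.27 1; -0.56 -0.54 0.23 -0.08 -0.37 -0.27 1; -0.54 -0.56 0.25 -0.09 -0.38 -0.27 1; -0.52 -0.58 0.26 -0.09 -0.37 -0.27 1; -0.49 -0.59 0.27 -0.08 -0.38 -0.27 1; -0.46 -0.61 0.29 -0.09 -0.37 -0.27 1", "newtons": 25}}

```text
time: 0.77
ee_pos: [0.3157, 0.3085, 0.3475]
tcp_rot: [177.9, 17.6, 173.9]
wrist_force: [-0.7, 0.1, 0.3]
opening: 0.085
grasp_force: 0.0
```

```bash
python3 -c "
from h import *
p,R,o=now();print(o['q'],o['time'],o['wrist_force'])"
```

```text
[ 47.55761671 -18.31959023 -18.3334482   77.67924591 -12.82306419
  51.98057977] 0.7667 [-0.65811279  0.08617561  0.25146131]
```

Call:
{"fn": "carry_out", "kwargs": {"targets": "-0.44 -0.62 0.3 -0.08 -0.38 -0.27 1; -0.41 -0.64 0.31 -0.09 -0.38 -0.27 1; -0.38 -0.65 0.32 -0.09 -0.37 -0.27 1; -0.34 -0.66 0.33 -0.08 -0.38 -0.27 1; -0.32 -0.68 0.34 -0.09 -0.37 -0.27 1; -0.29 -0.68 0.34 -0.08 -0.38 -0.27 1; -0.26 -0.7 0.34 -0.09 -0.37 -0.27 1; -0.22 -0.7 0.35 -0.09 -0.38 -0.27 1"}}

```text
time: 1.43
ee_pos: [0.4578, 0.0962, 0.2911]
tcp_rot: [180.0, 35.2, -172.7]
wrist_force: [0.5, 1.4, -0.4]
opening: 0.0853
grasp_force: 0.0
```

```bash
sed -i 's/SEAT=np.array(.*/SEAT=np.array([.612,.1172,.070])/' h.py
python3 - <<'E'
from h import *
from workcell import camera
p,R,o=now();print(p,o['q'],o['wrist_force'])
im=camera('scene')[:,:,::-1][60:240,170:340]; cv2.imwrite('pics/s2.png',cv2.resize(im,None,fx=3.3,fy=3.3,interpolation=cv2.INTER_CUBIC))
plan(SEAT+AX*.1645,RG,8)
E
```

```text
[0.45780225 0.0961507  0.29113386] [ 12.58374579 -28.17741934 -35.44888746  47.66277758  -3.02981684
   4.3473606 ] [ 0.52893596  1.43029536 -0.35044724]
0 0.02 0.32 0 0.01 0 1; 0 0.01 0.33 0 0 0 1; 0 0.02 0.32 -0.01 0.01 0 1; -0.01 0.01 0.33 0 0 0.01 1; 0 0.02 0.32 0 0.01 0 1; 0 0.01 0.32 0 0 0 1; 0 0.02 0.33 0 0.01 0 1; -0.01 0.01 0.32 0 0 0 1
```

View pics/s2.png

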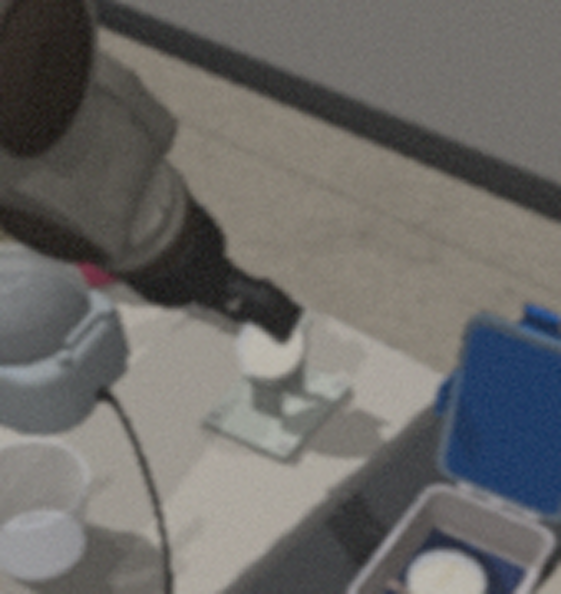

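The gripper hovers in line with the dish, with the near fingertip at about (285,335) in the crop. I'll check how far the fingertips really reach, then descend.

Run:
```python
from h import *
p,R,o=now()
for L in(.155,.16,.166,.173):
  print(L,[(proj('scene',p+R.apply([x,y,L]))[0]-[169.5,59.5])*3.3 for x in(-.011,.011) for y in (-.043,-.055)])
```

```text
0.155 [array([291.86854706, 320.14067366]), array([305.16717849, 325.47121899]), array([279.31681154, 345.78174316]), array([292.5789087 , 351.24157652])]
0.16 [array([293.92546621, 322.22351069]), array([307.17447739, 327.54040739]), array([281.43278641, 347.75457524]), array([294.6456317 , 353.19957565])]
0.166 [array([296.36984335, 324.69880577]), array([309.5597558, 329.9993501]), array([283.94730324, 350.09907437]), array([297.10148455, 355.5263221 ])]
0.173 [array([299.18914053, 327.55392217]), array([312.31071239, 332.83542713]), array([286.84744406, 352.80323962]), array([299.93378215, 358.20984246])]
```

Call:
{"fn": "carry_out", "kwargs": {"targets": "0 0.02 0.32 0 0.01 0 1; 0 0.01 0.33 0 0 0 1; 0 0.02 0.32 -0.01 0.01 0 1; -0.01 0.01 0.33 0 0 0.01 1; 0 0.02 0.32 0 0.01 0 1; 0 0.01 0.32 0 0 0 1; 0 0.02 0.33 0 0.01 0 1; -0.01 0.01 0.32 0 0 0 1"}}

```text
time: 2.15
ee_pos: [0.5164, 0.1103, 0.2059]
tcp_rot: [179.8, 34.7, -172.9]
wrist_force: [-0.0, 0.3, -0.5]
opening: 0.0852
grasp_force: 0.0
```

Run:
```python
from h import *
p,R,o=now(); print(p,SEAT,AX,yv,SEAT+AX*.1645,R.as_matrix(),RG.as_matrix(),o['q'])
mid=SEAT+AX*.0065; print('dish mid in tool',R.inv().apply(mid-p))
plan(SEAT+AX*.1645,RG,2)
```

```text
[0.51637242 0.11034508 0.20590805] [0.612  0.1172 0.07  ] [-0.56905361 -0.07188819  0.81915204] [-0.12533323  0.9921147   0.        ] [0.51839068 0.10537439 0.20475051] [[-0.81537421 -0.12530236  0.56521165]
 [-0.10133524  0.99211447  0.07375669]
 [-0.56999654  0.00286344 -0.8216421 ]] [[-0.81269279 -0.12533323  0.56905361]
 [-0.10266697  0.9921147   0.07188819]
 [-0.57357644  0.         -0.81915204]] [ 12.69512126 -16.04144707 -36.48858724  34.91554351  -2.99559099
   4.61392552]
dish mid in tool [-0.00117143 -0.00555553  0.15972327]
-0.01 -0.06 0.02 0.01 -0.02 -0.01 1; 0 -0.07 0.02 0.01 -0.02 -0.01 1
```

Call:
{"fn": "carry_out", "kwargs": {"targets": "0 -0.06 0.02 0 -0.02 0 1; 0 -0.07 0 0 -0.02 0 1; 0 0 0 0 0 0 1; 0 0 0 0 0 0 1; 0 0 0 0 0 0 1; 0 0 0 0 0 0 1; 0 0 0 0 0 0 1; 0 0 0 0 0 0 1"}}

```text
time: 2.82
ee_pos: [0.5174, 0.1052, 0.2066]
tcp_rot: [179.8, 35.1, -172.9]
wrist_force: [-0.3, -0.2, 0.4]
opening: 0.0855
grasp_force: 0.0
```

Run:
```python
from h import *
from workcell import camera
p,R,o=now(); mid=SEAT+AX*.0065; print('dish mid in tool',R.inv().apply(mid-p), (RG.inv()*R).as_rotvec())
im=camera('scene')[:,:,::-1][110:210,200:300]; cv2.imwrite('pics/s3.png',cv2.resize(im,None,fx=6,fy=6,interpolation=cv2.INTER_CUBIC))
p,R,o=now(); mid=SEAT+AX*.0065; print('dish mid in tool',R.inv().apply(mid-p), (RG.inv()*R).as_rotvec())
```

```text
dish mid in tool [ 0.00038675 -0.00031837  0.16008839] [-0.00243277 -0.00115486  0.00167396]
dish mid in tool [ 0.00031082 -0.00030191  0.1599975 ] [-0.00241635 -0.00100169  0.00165234]
```

View pics/s3.png

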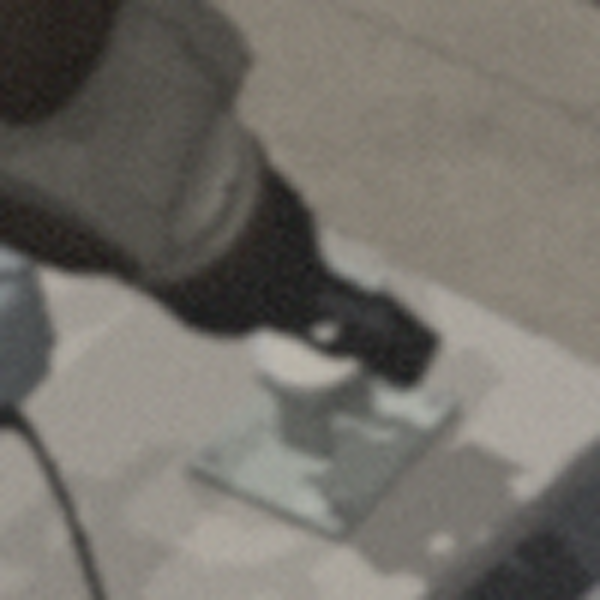

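The finger straddles the dish on its right side, with fingertips around (425,360) in the crop. I'll go 3 mm deeper and grip.

Call:
{"fn": "carry_out", "kwargs": {"targets": "0 0 0.08 0 0 0 1; 0 0 0 0 0 0 1; 0 0 0 0 0 0 0.6; 0 0 0 0 0 0 0.4; 0 0 0 0 0 0 0.2; 0 0 0 0 0 0 0; 0 0 0 0 0 0 0; 0 0 0 0 0 0 0", "newtons": 25}}

```text
time: 3.53
ee_pos: [0.5192, 0.1053, 0.2038]
tcp_rot: [179.8, 35.0, -172.9]
wrist_force: [-6.0, -1.8, 3.8]
opening: 0.0549
grasp_force: 25.8
```

Call:
{"fn": "carry_out", "kwargs": {"targets": "0 0 -0.05 0 0 0 0; 0 0 -0.1 0 0 0 0; 0 0 -0.2 0 0 0 0; 0 0 -0.4 0 0 0 0; 0 0 -0.5 0 0 0 0; 0 0 -0.5 0 0 0 0; 0 0 -0.5 0 0 0 0; 0 0 -0.3 0 0 0 0"}}

```text
time: 4.2
ee_pos: [0.4602, 0.0977, 0.2898]
tcp_rot: [179.8, 35.2, -172.9]
wrist_force: [0.2, -0.7, -0.2]
opening: 0.0545
grasp_force: 26.5
```

Run:
```python
from h import *
from workcell import camera
p,R,o=now(); print(p,o['wrist_force'],o['opening'],o['grasp_force'])
im=camera('scene')[:,:,::-1][110:210,200:300]; cv2.imwrite('pics/s4.png',cv2.resize(im,None,fx=6,fy=6,interpolation=cv2.INTER_CUBIC))
```

```text
[0.46022266 0.09766541 0.28975566] [ 0.2243281  -0.65892074 -0.20499824] 0.05448674570174279 26.52316598687321
```

View pics/s4.png

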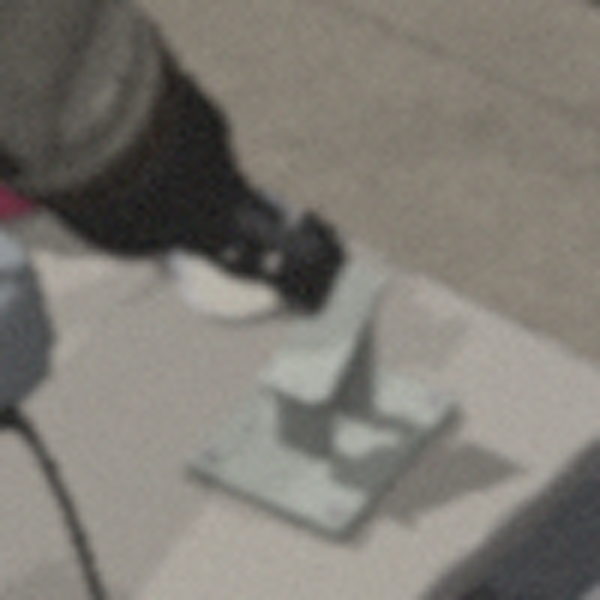

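The dish is held between the fingers at about (230,285) in the crop, and the stand is empty. Next I carry it over the box with the tool turned to point down.

Run:
```python
from h import *
p,R,o=now(); print(p)
plan([.5222,-.1216,.275],down(97.5),24,0)
```

```text
[0.46011564 0.09768683 0.29150362]
-0.02 -0.23 0.03 0.2 0.2 0.63 0; -0.03 -0.24 0.04 0.2 0.2 0.63 0; -0.05 -0.23 0.04 0.2 0.2 0.63 0; -0.07 -0.22 0.05 0.21 0.2 0.63 0; -0.08 -0.22 0.05 0.2 0.2 0.63 0; -0.1 -0.21 0.05 0.2 0.2 0.63 0; -0.1 -0.21 0.05 0.2 0.2 0.63 0; -0.13 -0.19 0.06 0.2 0.2 0.62 0
-0.13 -0.19 0.05 0.2 0.2 0.63 0; -0.15 -0.18 0.06 0.21 0.2 0.63 0; -0.16 -0.16 0.06 0.2 0.2 0.63 0; -0.17 -0.16 0.05 0.2 0.2 0.63 0; -0.18 -0.14 0.06 0.2 0.21 0.63 0; -0.2 -0.13 0.06 0.2 0.2 0.63 0; -0.2 -0.11 0.05 0.2 0.2 0.63 0; -0.21 -0.11 0.05 0.21 0.2 0.63 0
-0.21 -0.08 0.05 0.2 0.2 0.63 0; -0.22 -0.08 0.05 0.2 0.2 0.63 0; -0.23 -0.06 0.04 0.2 0.2 0.63 0; -0.23 -0.04 0.04 0.2 0.2 0.63 0; -0.23 -0.02 0.04 0.2 0.2 0.63 0; -0.24 -0.02 0.03 0.2 0.2 0.63 0; -0.24 0.01 0.03 0.21 0.2 0.62 0; -0.23 0.02 0.02 0.2 0.2 0.63 0
```

Call:
{"fn": "carry_out", "kwargs": {"targets": "-0.02 -0.23 0.03 0.2 0.2 0.63 0; -0.03 -0.24 0.04 0.2 0.2 0.63 0; -0.05 -0.23 0.04 0.2 0.2 0.63 0; -0.07 -0.22 0.05 0.21 0.2 0.63 0; -0.08 -0.22 0.05 0.2 0.2 0.63 0; -0.1 -0.21 0.05 0.2 0.2 0.63 0; -0.1 -0.21 0.05 0.2 0.2 0.63 0; -0.13 -0.19 0.06 0.2 0.2 0.62 0"}}

```text
time: 4.92
ee_pos: [0.482, 0.0243, 0.2814]
tcp_rot: [172.9, 23.7, 154.5]
wrist_force: [-0.0, -0.4, -0.2]
opening: 0.0544
grasp_force: 26.5
```

Call:
{"fn": "carry_out", "kwargs": {"targets": "-0.13 -0.19 0.05 0.2 0.2 0.63 0; -0.15 -0.18 0.06 0.21 0.2 0.63 0; -0.16 -0.16 0.06 0.2 0.2 0.63 0; -0.17 -0.16 0.05 0.2 0.2 0.63 0; -0.18 -0.14 0.06 0.2 0.21 0.63 0; -0.2 -0.13 0.06 0.2 0.2 0.63 0; -0.2 -0.11 0.05 0.2 0.2 0.63 0; -0.21 -0.11 0.05 0.21 0.2 0.63 0"}}

```text
time: 5.58
ee_pos: [0.5026, -0.049, 0.276]
tcp_rot: [173.7, 10.9, 125.7]
wrist_force: [0.6, 0.9, 0.1]
opening: 0.0546
grasp_force: 26.5
```

Call:
{"fn": "carry_out", "kwargs": {"targets": "-0.21 -0.08 0.05 0.2 0.2 0.63 0; -0.22 -0.08 0.05 0.2 0.2 0.63 0; -0.23 -0.06 0.04 0.2 0.2 0.63 0; -0.23 -0.04 0.04 0.2 0.2 0.63 0; -0.23 -0.02 0.04 0.2 0.2 0.63 0; -0.24 -0.02 0.03 0.2 0.2 0.63 0; -0.24 0.01 0.03 0.21 0.2 0.62 0; -0.23 0.02 0.02 0.2 0.2 0.63 0"}}

```text
time: 6.25
ee_pos: [0.5235, -0.1219, 0.2703]
tcp_rot: [-179.6, -0.0, 97.3]
wrist_force: [0.7, -0.4, -0.1]
opening: 0.0547
grasp_force: 26.5
```

Call:
{"fn": "carry_out", "kwargs": {"targets": "0 0 0 0 0 0 0; 0 0 0 0 0 0 0; 0 0 0 0 0 0 0; 0 0 0 0 0 0 0; 0 0 0 0 0 0 0; 0 0 0 0 0 0 0; 0 0 0 0 0 0 0; 0 0 0 0 0 0 0"}}

```text
time: 6.92
ee_pos: [0.5232, -0.1212, 0.2707]
tcp_rot: [-179.7, 0.0, 97.5]
wrist_force: [0.5, 0.3, -0.4]
opening: 0.0545
grasp_force: 26.5
```

Run:
```python
from h import *
from workcell import camera
im=camera('scene')[:,:,::-1]; cv2.imwrite('pics/s5f.png',im); im=im[130:270,225:365]; cv2.imwrite('pics/s5.png',cv2.resize(im,None,fx=4.2,fy=4.2,interpolation=cv2.INTER_CUBIC))
cv2.imwrite('pics/t5f.png',camera('top')[:,:,::-1])
p,R,o=now(); print(p,o['q'],o['wrist_force'],R.as_matrix()[:,2])
plan([.5222,-.1216,.22],down(97.5),8,0)
```

```text
[ 0.52326955 -0.12128896  0.27067397] [-13.02350704   2.85935824  -6.97103553  80.42937622  -0.128307
  69.44646261] [-0.98635831 -1.20556575  0.02508214] [-0.00492184 -0.00116008 -0.99998721]
0 0 0.16 -0.01 0 0 0; 0 -0.01 0.16 0 0 0 0; 0 0 0.16 -0.01 0 0 0; 0 0 0.15 -0.01 0 0 0; 0 0 0.16 0 0 0 0; 0 -0.01 0.16 -0.01 0 0 0; 0 0 0.16 0 0 0 0; 0 0 0.16 -0.01 0.01 0.01 0
```

View pics/s5.png

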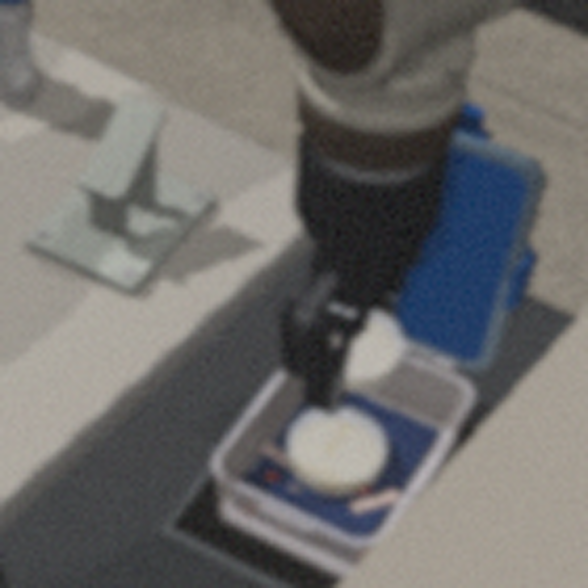

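The held dish shows at about (375,345) in the crop, partly hidden by the front finger. I'll check whether it is level by projecting the ideal flat rim.

Run:
```python
from h import *
p,R,o=now()
a=np.linspace(0,2*np.pi,13)[:-1]
for d in(.149,.157,.163):
  q=(proj('scene',[p+R.apply([.028*np.cos(t),.028*np.sin(t),d]) for t in a])-[224.5,129.5])*4.2; print(d,q.min(0),q.max(0))
im=cv2.imread('pics/s5f.png').astype(int)
m=((im[...,2]>135)&(im[...,2]-im[...,0]>3)).astype('uint8'); m[:203]=0; m[225:]=0; m[:,:303]=0; m[:,323:]=0
ys,xs=np.nonzero(m); print(xs.min(),xs.max(),ys.min(),ys.max())
for y in range(200,226): print(y,' '.join(f'{v:3d}' for v in im[y,300:325,2]))
```

```text
0.149 [298.38190406 312.12460181] [398.97669017 385.72176185]
0.157 [297.48841651 321.83328788] [397.48748298 395.39070249]
0.163 [296.82472026 329.04136362] [396.38133666 402.56565133]
307 319 206 221
200  76  73  68  53  41  36  30  35  30  31  37  40  35  35  36  34  40  49  55  52  44  26  32  32  28
201  75  65  63  53  56  46  38  37  39  32  30  38  35  35  22  34  43  44  55  54  36  27  36  35  33
202  68  62  60  76  89  84  71  55  42  46  38  29  36  36  42  40  39  40  44  41  35  30  22  24  35
203  60  53  58  85 108 110  94  89  88  70  46  41  47  70  79  75  61  52  46  42  34  36  25  31  31
204  55  47  49  57  75  84  92 109 108  90  57  45  70 108 123 124 109  78  66  43  32  36  36  32  35
205  53  44  42  38  46  48  61  84  89  76  51  52  86 131 155 154 144 128  98  66  39  31  38  29  28
206  52  48  39  38  40  41  45  42  52  45  36  66 108 150 166 167 162 155 130  94  57  33  34  33  32
207  46  40  41  37  37  41  22  41  37  33  42  74 127 164 174 177 172 169 153 119  84  42  35  31  37
208  40  37  41  41  53  44  41  33  37  46  64  96 144 173 181 18
[... 1105 characters left out ...]
  90 139 170 177 180 177 176 173 167 156 141 126 118 115 116 113 115 115 113
220  40  36  34  40  58  76  95 132 156 160 163 159 154 151 150 133 128 120 114 112 112 117 113 114 116
221  37  29  36  47  59  76  96 122 141 149 144 141 138 132 127 125 117 117 110 112 113 113 114 114 117
222  35  31  39  46  62  76  90 109 126 124 132 129 132 126 122 115 110 109 111 113 108 111 111 113 114
223  41  33  41  52  66  79  72  75  89  97 102 114 117 123 120 112 108 111 111 110 110 110 110 110 112
224  37  39  41  55  68  69  55  59  55  59  68  81  98 112 119 116 115 111 108 105 105 108 108 116 109
225  37  37  43  51  72  67  63  56  51  49  52  58  73  92 101 114 116 116 115 112 105 108 108 107 111
```

The bright face spans crop rows about 317–378 with the side below it, matching a level dish. Now I go down, then feel for contact.

Call:
{"fn": "carry_out", "kwargs": {"targets": "0 -0.01 0.16 -0.01 0 0 0; 0 -0.01 0.16 0 0 0 0; 0 -0.01 0.16 -0.01 0 0 0; 0 0 0.15 -0.01 0 0 0; 0 0 0.16 0 0 0 0; 0 0 0.16 -0.01 0 0 0; 0 0 0.16 0 0 0 0; 0 0 0 0 0 0 0"}}

```text
time: 7.68
ee_pos: [0.5216, -0.1215, 0.2245]
tcp_rot: [-179.8, -0.0, 97.5]
wrist_force: [-0.1, 0.0, -1.0]
opening: 0.0544
grasp_force: 26.5
```

Call:
{"fn": "carry_out", "kwargs": {"targets": "0 0 0.1 0 0 0 0; 0 0 0.1 0 0 0 0; 0 0 0 0 0 0 0; 0 0 0 0 0 0 0; 0 0 0 0 0 0 0; 0 0 0 0 0 0 0; 0 0 0 0 0 0 0; 0 0 0 0 0 0 0"}}

```text
time: 8.35
ee_pos: [0.522, -0.1216, 0.2184]
tcp_rot: [-179.9, 0.0, 97.5]
wrist_force: [0.2, -0.3, -0.7]
opening: 0.0546
grasp_force: 26.5
```

Call:
{"fn": "carry_out", "kwargs": {"targets": "0 0 0.05 0 0 0 0; 0 0 0.05 0 0 0 0; 0 0 0.05 0 0 0 0; 0 0 0.05 0 0 0 0; 0 0 0 0 0 0 0; 0 0 0 0 0 0 0; 0 0 0 0 0 0 0; 0 0 0 0 0 0 0"}}

```text
time: 9.02
ee_pos: [0.522, -0.1216, 0.2103]
tcp_rot: [-179.9, 0.0, 97.5]
wrist_force: [-0.5, -0.1, -0.2]
opening: 0.0547
grasp_force: 26.5
```

Call:
{"fn": "carry_out", "kwargs": {"targets": "0 0 0.02 0 0 0 0; 0 0 0.02 0 0 0 0; 0 0 0.02 0 0 0 0; 0 0 0 0 0 0 0; 0 0 0 0 0 0 0; 0 0 0 0 0 0 0; 0 0 0 0 0 0 0; 0 0 0 0 0 0 0"}}

```text
time: 9.68
ee_pos: [0.522, -0.1216, 0.2079]
tcp_rot: [-179.9, 0.0, 97.5]
wrist_force: [-1.1, -0.5, -0.3]
opening: 0.055
grasp_force: 26.5
```

Call:
{"fn": "carry_out", "kwargs": {"targets": "0 0 0.02 0 0 0 0; 0 0 0.02 0 0 0 0; 0 0 0 0 0 0 0; 0 0 0 0 0 0 0; 0 0 0 0 0 0 0; 0 0 0 0 0 0 0; 0 0 0 0 0 0 0; 0 0 0 0 0 0 0"}}

```text
time: 10.35
ee_pos: [0.5219, -0.1216, 0.2062]
tcp_rot: [-179.9, 0.0, 97.5]
wrist_force: [-0.2, -0.2, -0.5]
opening: 0.0546
grasp_force: 26.5
```

```bash
python3 -c "
from h import *
print(now()[2]['wrist_force'],now()[2]['torque'])"
```

```text
[-0.20469348 -0.24659838 -0.50123104] [0.00553112 0.02114684 0.03800816]
```

Call:
{"fn": "carry_out", "kwargs": {"targets": "0 0 0.02 0 0 0 0; 0 0 0.02 0 0 0 0; 0 0 0 0 0 0 0; 0 0 0 0 0 0 0; 0 0 0 0 0 0 0; 0 0 0 0 0 0 0; 0 0 0 0 0 0 0; 0 0 0 0 0 0 0"}}

```text
time: 11.02
ee_pos: [0.522, -0.1216, 0.2047]
tcp_rot: [-179.9, 0.0, 97.5]
wrist_force: [0.5, -0.3, 1.7]
opening: 0.055
grasp_force: 27.8
```

Call:
{"fn": "carry_out", "kwargs": {"targets": "0 0 0.02 0 0 0 0; 0 0 0 0 0 0 0; 0 0 0 0 0 0 0; 0 0 0 0 0 0 0; 0 0 0 0 0 0 0; 0 0 0 0 0 0 0; 0 0 0 0 0 0 0; 0 0 0 0 0 0 0"}}

```text
time: 11.68
ee_pos: [0.522, -0.1216, 0.204]
tcp_rot: [-180.0, 0.0, 97.5]
wrist_force: [0.8, -0.5, 5.4]
opening: 0.0546
grasp_force: 28.7
```

```bash
python3 -c "
from h import *
print(now()[2]['wrist_force'],now()[2]['torque'])"
```

```text
[ 0.76109563 -0.50048351  5.38337599] [-0.00314408 -0.21347041 -0.01712529]
```

The contact force is 5.4 N, and the moment is consistent with dish-on-dish contact. I'll ease off slightly and release.

Call:
{"fn": "carry_out", "kwargs": {"targets": "0 0 -0.02 0 0 0 0; 0 0 0 0 0 0 0.3; 0 0 0 0 0 0 0.35; 0 0 0 0 0 0 0.4; 0 0 0 0 0 0 0.45; 0 0 0 0 0 0 0.5; 0 0 0 0 0 0 0.55; 0 0 0 0 0 0 0.55", "newtons": 20}}

```text
time: 12.35
ee_pos: [0.5219, -0.1216, 0.2046]
tcp_rot: [-179.9, 0.0, 97.5]
wrist_force: [0.3, 0.2, -0.1]
opening: 0.0662
grasp_force: 0.0
```

```bash
python3 -c "
from h import *
print(now()[2]['wrist_force'],now()[2]['torque'],now()[2]['opening'])"
```

```text
[ 0.25451636  0.24279189 -0.1084344 ] [ 0.01519749 -0.00406626 -0.01508939] 0.06624763309610639
```

Call:
{"fn": "carry_out", "kwargs": {"targets": "0 0 -0.1 0 0 0 0.55; 0 0 -0.2 0 0 0 0.55; 0 0 -0.4 0 0 0 0.55; 0 0 -0.5 0 0 0 0.55; 0 0 -0.6 0 0 0 0.55; 0 0 -0.6 0 0 0 0.55; 0 0 -0.6 0 0 0 0.55; 0 0 -0.5 0 0 0 0.55"}}

```text
time: 13.02
ee_pos: [0.5219, -0.1215, 0.3474]
tcp_rot: [180.0, 0.1, 97.5]
wrist_force: [0.0, 0.1, 0.1]
opening: 0.0663
grasp_force: 0.0
```

Run:
```python
from h import *
from workcell import camera
im=camera('scene')[:,:,::-1]; cv2.imwrite('pics/s6f.png',im); im=im[130:270,225:365]; cv2.imwrite('pics/s6.png',cv2.resize(im,None,fx=4.2,fy=4.2,interpolation=cv2.INTER_CUBIC))
p,R,o=now(); print(p,o['q'],o['wrist_force'])
```

```text
[ 0.52222683 -0.12152391  0.35122914] [-1.30900129e+01  2.09705120e+00  1.12640153e+00  8.87001230e+01
 -4.69433782e-02  6.93915476e+01] [-0.53474518  0.3653212   2.89695329]
```

View pics/s6.png

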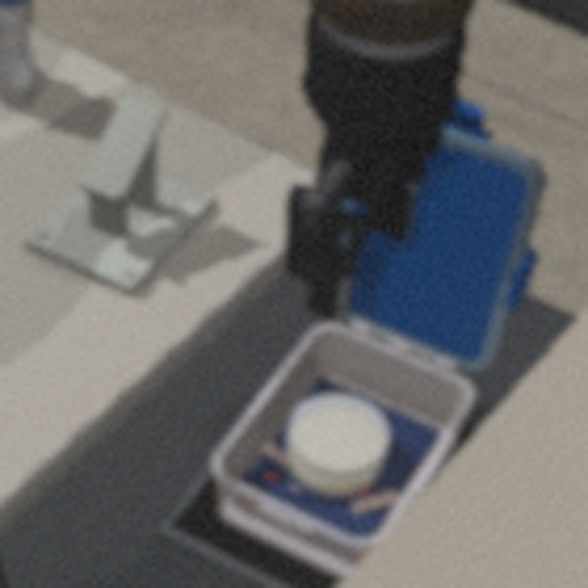

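The picture shows the dish squarely stacked at (338,440) in the crop, with the lid still open. Next I close the fingers, go round the left of the lid to behind it, and push it shut.

```bash
cat >> h.py <<'E'
CO=np.array([.521,-.1272,.010]); RC=Ro.from_euler('z',7.5,degrees=True)
def cw(x,y,zc): return CO+RC.apply([x,y,zc])   # carrier -> world
def path(pts,R,g=-1,n=None):
    s=now()[:2]
    for (x,y,z),k in zip(pts,n): s=plan(cw(x,y,z),R,k,g,s)
E
python3 - <<'E'
from h import *
for z in(0,.02,.1): 
    w=onz('top',(342,140.5),z); print(z,w,RC.inv().apply(w-CO), onz('top',(342,130.5),z))
path([(0,.13,.35),(.15,.13,.35),(.15,0,.35)],down(97.5),n=[8,8,8])
E
```

```text
0 [ 0.68294433 -0.22395682  0.        ] [ 0.14792958 -0.11706703 -0.01      ] [ 0.71419279 -0.22514907  0.        ]
0.02 [ 0.67815662 -0.21994993  0.02      ] [ 0.14370583 -0.11246949  0.01      ] [ 0.7089082  -0.22112322  0.02      ]
0.1 [ 0.65900576 -0.20392234  0.1       ] [ 0.12681083 -0.09407933  0.09      ] [ 0.68776984 -0.2050198   0.1       ]
0.39 -0.01 -0.03 0.01 0 0 -1; 0.39 0 -0.03 0 0.01 0 -1; 0.39 -0.01 -0.03 0.01 0 0 -1; 0.39 0 -0.02 0.01 0 0 -1; 0.39 -0.01 -0.03 0 0.01 0 -1; 0.38 -0.01 -0.03 0.01 0 0 -1; 0.39 0 -0.03 0 0 0 -1; 0.39 -0.01 -0.02 0.01 0.01 0 -1
0 0.47 0 0 0 0 -1; 0 0.47 0 0 0 0 -1; 0 0.47 0 0 0 0 -1; 0 0.47 0 0 0 0 -1; 0 0.47 0 0 0 0 -1; 0 0.46 0 0 0 0 -1; 0 0.47 0 0 0 0 -1; 0 0.47 0 0 0 0 -1
-0.41 0 0 0 0 0 -1; -0.4 0 0 0 0 0 -1; -0.41 0 0 0 0 0 -1; -0.4 0 0 0 0 0 -1; -0.41 0 0 0 0 0 -1; -0.41 0 0 0 0 0 -1; -0.4 0 0 0 0 0 -1; -0.41 0 0 0 0 0 -1
```

Call:
{"fn": "carry_out", "kwargs": {"targets": "0.39 -0.01 -0.03 0 0 0 -1; 0.39 0 -0.03 0 0 0 -1; 0.39 -0.01 -0.03 0 0 0 -1; 0.39 0 -0.02 0 0 0 -1; 0.39 -0.01 -0.03 0 0 0 -1; 0.38 -0.01 -0.03 0 0 0 -1; 0.39 0 -0.03 0 0 0 -1; 0.39 0 -0.02 0 0 0 -1"}}

```text
time: 13.73
ee_pos: [0.504, 0.0023, 0.3542]
tcp_rot: [-180.0, 0.0, 97.5]
wrist_force: [-0.4, -0.1, -0.2]
opening: -0.0002
grasp_force: 0.0
```

Call:
{"fn": "carry_out", "kwargs": {"targets": "0 0.47 0 0 0 0 -1; 0 0.47 0 0 0 0 -1; 0 0.47 0 0 0 0 -1; 0 0.47 0 0 0 0 -1; 0 0.47 0 0 0 0 -1; 0 0.46 0 0 0 0 -1; 0 0.47 0 0 0 0 -1; 0 0.47 0 0 0 0 -1"}}

```text
time: 14.4
ee_pos: [0.6537, 0.0214, 0.3538]
tcp_rot: [-180.0, 0.0, 97.5]
wrist_force: [0.8, -0.7, -0.4]
opening: 0.0
grasp_force: 0.0
```

Run:
```python
from h import *
p,R,o=now(); print(p,RC.inv().apply(p-CO),o['q'],o['wrist_force'],o['opening'])
```

```text
[0.65372663 0.02137525 0.35375948] [0.1509841  0.12997987 0.34375948] [ 1.87846848e+00  1.90077283e+01  2.08174092e+01  9.18432613e+01
 -3.34334078e-02  8.43588773e+01] [ 0.75132156 -0.66285392 -0.40624104] 3.5377475572377963e-05
```

Call:
{"fn": "carry_out", "kwargs": {"targets": "-0.41 0 0 0 0 0 -1; -0.4 0 0 0 0 0 -1; -0.41 0 0 0 0 0 -1; -0.4 0 0 0 0 0 -1; -0.41 0 0 0 0 0 -1; -0.4 0 0 0 0 0 -1; -0.41 0 0 0 0 0 -1; -0.4 0 0 0 0 0 -1"}}

```text
time: 15.07
ee_pos: [0.6698, -0.1092, 0.3535]
tcp_rot: [-179.9, 0.0, 97.5]
wrist_force: [0.6, 0.3, 0.1]
opening: -0.0002
grasp_force: 0.0
```

Run:
```python
from h import *
p,R,o=now(); print(p,RC.inv().apply(p-CO),o['wrist_force'])
# corner path rel hinge -> TCP carrier coords
pts=[];r=.125
s=now()[:2]
def go(cx,cz,k):
    global s; s=plan(cw(.077+cx+.0145,0,.049+cz+.173),down(97.5),k,-1,s)
go(.008,.122,8)
for a in range(85,-1,-5):
    th=np.radians(a); go(-r*np.cos(th)+.008*np.sin(th), r*np.sin(th)+.008*np.cos(th),2)
```

```text
[ 0.66982176 -0.10923712  0.3534722 ] [ 0.1498932  -0.00161593  0.3434722 ] [0.59266918 0.29855904 0.11864536]
0.01 -0.16 0 0 0 0 -1; 0 -0.15 0 0 0 0 -1; 0.01 -0.16 0 0 0 0 -1; 0 -0.16 -0.01 0 0 0 -1; 0.01 -0.16 0 -0.01 0 0 -1; 0 -0.15 0 0 0 0 -1; 0.01 -0.16 0 0 0 0 -1; 0 -0.16 0 0 0.01 0 -1
0 -0.14 -0.04 0 0 0 -1; 0 -0.13 -0.04 0 0 0 -1
0 -0.14 0.01 0 0 0 -1; 0 -0.14 0.01 0 0 0 -1
0 -0.13 0.02 0 0 0 -1; 0 -0.14 0.02 0 0 0 -1
0 -0.13 0.03 0 0 0 -1; 0 -0.13 0.03 0 0 0 -1
0 -0.13 0.05 0 0 0 -1; 0 -0.13 0.04 0 0 0 -1
0 -0.12 0.06 0 0 0 -1; 0 -0.13 0.05 0 0 0 -1
0 -0.12 0.07 0 0 0 -1; 0 -0.12 0.06 0 0 0 -1
0 -0.11 0.08 0 0 0 -1; 0 -0.12 0.07 0 0 0 -1
0 -0.1 0.09 0 0 0 -1; 0 -0.11 0.09 0 0 0 -1
0 -0.1 0.09 0 0 0 -1; 0 -0.1 0.1 0 0 0 -1
0 -0.09 0.1 0 0 0 -1; 0 -0.09 0.1 0 0 0 -1
0 -0.08 0.11 0 0 0 -1; 0 -0.08 0.11 0 0 0 -1
0 -0.07 0.12 0 0 0 -1; 0 -0.07 0.12 0 0 0 -1
0 -0.06 0.12 0 0 0 -1; 0 -0.06 0.12 0 0 0 -1
0 -0.05 0.13 0 0 0 -1; 0 -0.05 0.13 0 0 0 -1
0 -0.04 0.13 0 0 0 -1; 0 -0.03 0.13 0 0 0 -1
0 -0.03 0.13 0 0 0 -1; 0 -0.03 0.14 0 0 0 -1
0 -0.01 0.13 0 0 0 -1; 0 -0.02 0.14 0 0 0 -1
```

Call:
{"fn": "carry_out", "kwargs": {"targets": "0 -0.16 0 0 0 0 -1; 0 -0.16 0 0 0 0 -1; 0 -0.16 0 0 0 0 -1; 0 -0.16 0 0 0 0 -1; 0 -0.16 0 0 0 0 -1; 0 -0.16 0 0 0 0 -1; 0 -0.16 0 0 0 0 -1; 0 -0.16 0 0 0 0 -1"}}

```text
time: 15.73
ee_pos: [0.6184, -0.1137, 0.3534]
tcp_rot: [-179.9, 0.0, 97.5]
wrist_force: [0.7, 0.1, 0.6]
opening: 0.0002
grasp_force: 0.0
```

Call:
{"fn": "carry_out", "kwargs": {"targets": "0 -0.14 -0.04 0 0 0 -1; 0 -0.13 -0.04 0 0 0 -1; 0 -0.14 0.01 0 0 0 -1; 0 -0.14 0.01 0 0 0 -1; 0 -0.13 0.02 0 0 0 -1; 0 -0.14 0.02 0 0 0 -1; 0 -0.13 0.03 0 0 0 -1; 0 -0.13 0.03 0 0 0 -1"}}

```text
time: 16.4
ee_pos: [0.5758, -0.1197, 0.3516]
tcp_rot: [-179.9, 0.0, 97.5]
wrist_force: [-0.1, -0.4, -0.2]
opening: 0.0002
grasp_force: 0.1
```

Run:
```python
from h import *
from workcell import camera
p,R,o=now(); print(p,RC.inv().apply(p-CO),o['wrist_force'])
im=camera('scene')[:,:,::-1]; cv2.imwrite('pics/s7.png',im)
hs=cv2.cvtColor(im,cv2.COLOR_BGR2HSV); m=cv2.inRange(hs,(100,140,60),(125,255,255)); m[:,:290]=0; m[:130]=0; m[270:]=0
ys,xs=np.nonzero(m); print(xs.min(),xs.max(),ys.min(),ys.max(),len(xs))
```

```text
[ 0.57578853 -0.11966393  0.35156623] [5.53034593e-02 3.20264605e-04 3.41566232e-01] [-0.14527162 -0.36092277 -0.22199132]
295 344 176 214 357
```

Call:
{"fn": "carry_out", "kwargs": {"targets": "0 -0.13 0.05 0 0 0 -1; 0 -0.13 0.04 0 0 0 -1; 0 -0.12 0.06 0 0 0 -1; 0 -0.13 0.05 0 0 0 -1; 0 -0.12 0.07 0 0 0 -1; 0 -0.12 0.06 0 0 0 -1; 0 -0.11 0.08 0 0 0 -1; 0 -0.12 0.07 0 0 0 -1"}}

```text
time: 17.12
ee_pos: [0.537, -0.1248, 0.3322]
tcp_rot: [-179.9, 0.0, 97.5]
wrist_force: [1.0, -0.2, -0.1]
opening: -0.0
grasp_force: 0.1
```

Call:
{"fn": "carry_out", "kwargs": {"targets": "0 -0.1 0.09 0 0 0 -1; 0 -0.11 0.09 0 0 0 -1; 0 -0.1 0.09 0 0 0 -1; 0 -0.1 0.1 0 0 0 -1; 0 -0.09 0.1 0 0 0 -1; 0 -0.09 0.1 0 0 0 -1; 0 -0.08 0.11 0 0 0 -1; 0 -0.08 0.11 0 0 0 -1"}}

```text
time: 17.78
ee_pos: [0.5073, -0.1287, 0.3005]
tcp_rot: [-179.9, 0.0, 97.5]
wrist_force: [0.2, 0.0, -0.5]
opening: 0.0001
grasp_force: 0.1
```

Call:
{"fn": "carry_out", "kwargs": {"targets": "0 -0.07 0.12 0 0 0 -1; 0 -0.07 0.12 0 0 0 -1; 0 -0.06 0.12 0 0 0 -1; 0 -0.06 0.12 0 0 0 -1; 0 -0.05 0.13 0 0 0 -1; 0 -0.05 0.13 0 0 0 -1; 0 -0.04 0.13 0 0 0 -1; 0 -0.03 0.13 0 0 0 -1"}}

```text
time: 18.45
ee_pos: [0.4904, -0.131, 0.2605]
tcp_rot: [-179.9, 0.0, 97.5]
wrist_force: [0.4, -1.1, 0.1]
opening: 0.0001
grasp_force: 0.1
```

Run:
```python
from h import *
p,R,o=now(); c=RC.inv().apply(p-CO); print(c,o['wrist_force'],'tip rel hinge',c[0]-.077-.0145,c[2]-.049-.173)
```

```text
[-0.03085617  0.00027374  0.25051247] [ 0.42249715 -1.09988475  0.10867437] tip rel hinge -0.12235616611959152 0.028512465997348857
```

Call:
{"fn": "carry_out", "kwargs": {"targets": "0 -0.03 0.1 0 0 0 -1; 0 -0.02 0.1 0 0 0 -1; 0 0 0.1 0 0 0 -1; 0 0 0.1 0 0 0 -1; 0 0 0.03 0 0 0 -1; 0 0 0 0 0 0 -1; 0 0 0 0 0 0 -1; 0 0 0 0 0 0 -1"}}

```text
time: 19.12
ee_pos: [0.4887, -0.1312, 0.2441]
tcp_rot: [-179.9, 0.0, 97.5]
wrist_force: [0.4, 0.6, 0.8]
opening: -0.0001
grasp_force: 0.0
```

Call:
{"fn": "carry_out", "kwargs": {"targets": "0 0 0.05 0 0 0 -1; 0 0 0 0 0 0 -1; 0 0 0 0 0 0 -1; 0 0 0 0 0 0 -1; 0 0 0 0 0 0 -1; 0 0 0 0 0 0 -1; 0 0 0 0 0 0 -1; 0 0 0 0 0 0 -1"}}

```text
time: 19.78
ee_pos: [0.4886, -0.1312, 0.2419]
tcp_rot: [-179.9, 0.0, 97.5]
wrist_force: [-0.3, -0.3, 0.5]
opening: -0.0002
grasp_force: 0.0
```

Call:
{"fn": "carry_out", "kwargs": {"targets": "0 0 0.04 0 0 0 -1; 0 0 0 0 0 0 -1; 0 0 0 0 0 0 -1; 0 0 0 0 0 0 -1; 0 0 0 0 0 0 -1; 0 0 0 0 0 0 -1; 0 0 0 0 0 0 -1; 0 0 0 0 0 0 -1"}}

```text
time: 20.45
ee_pos: [0.4886, -0.1312, 0.2403]
tcp_rot: [-179.9, 0.0, 97.5]
wrist_force: [0.5, -1.2, 0.8]
opening: 0.0001
grasp_force: 0.3
```

Call:
{"fn": "carry_out", "kwargs": {"targets": "0 0 0.03 0 0 0 -1; 0 0 0 0 0 0 -1; 0 0 0 0 0 0 -1; 0 0 0 0 0 0 -1; 0 0 0 0 0 0 -1; 0 0 0 0 0 0 -1; 0 0 0 0 0 0 -1; 0 0 0 0 0 0 -1"}}

```text
time: 21.12
ee_pos: [0.4885, -0.1312, 0.24]
tcp_rot: [-180.0, 0.0, 97.5]
wrist_force: [-3.4, 1.0, 8.8]
opening: 0.0002
grasp_force: 4.3
```

The lid is down, with firm contact at the height predicted for shut. Now the clip.

Run:
```python
from h import *
p,R,o=now(); c=RC.inv().apply(p-CO); print(c)
path([(c[0],c[1],.27),(-.145,0,.27),(-.145,0,.206),(-.105,0,.206)],down(97.5),n=[4,6,6,8])
```

```text
[-0.03275364  0.00024446  0.22998549]
0 0 -0.25 0 0 0 -1; 0 0 -0.25 0 0 0 -1; 0 0 -0.25 0 0.01 0 -1; 0 0 -0.25 -0.01 0 0 -1
0 -0.47 0 0 0 0 -1; 0 -0.47 0 0 0 0 -1; 0 -0.46 0 0 0 0 -1; 0 -0.47 0 0 0 0 -1; 0 -0.47 0 0 0 0 -1; -0.01 -0.47 0 0 0 0 -1
0 0 0.27 0 0 0 -1; 0 0 0.26 0 0 0 -1; 0 0 0.27 0 0 0 -1; 0 0 0.27 0 0 0 -1; 0 0 0.26 0 0 0 -1; 0 0 0.27 0 0 0 -1
0 0.13 0 0 0 0 -1; 0 0.12 0 0 0 0 -1; 0 0.13 0 0 0 0 -1; 0 0.12 0 0 0 0 -1; 0 0.13 0 0 0 0 -1; 0 0.12 0 0 0 0 -1; 0 0.13 0 0 0 0 -1; 0 0.12 0 0 0 0 -1
```

Call:
{"fn": "carry_out", "kwargs": {"targets": "0 0 -0.25 0 0 0 -1; 0 0 -0.25 0 0 0 -1; 0 0 -0.25 0 0 0 -1; 0 0 -0.25 0 0 0 -1; 0 -0.47 0 0 0 0 -1; 0 -0.47 0 0 0 0 -1; 0 -0.46 0 0 0 0 -1; 0 -0.47 0 0 0 0 -1"}}

```text
time: 21.78
ee_pos: [0.4138, -0.141, 0.28]
tcp_rot: [-180.0, 0.0, 97.5]
wrist_force: [0.0, 0.5, 1.2]
opening: -0.0004
grasp_force: 0.0
```

Call:
{"fn": "carry_out", "kwargs": {"targets": "0 -0.47 0 0 0 0 -1; 0 -0.47 0 0 0 0 -1; 0 0 0.27 0 0 0 -1; 0 0 0.26 0 0 0 -1; 0 0 0.27 0 0 0 -1; 0 0 0.27 0 0 0 -1; 0 0 0.26 0 0 0 -1; 0 0 0.27 0 0 0 -1"}}

```text
time: 22.45
ee_pos: [0.3773, -0.1458, 0.2137]
tcp_rot: [-179.9, -0.0, 97.5]
wrist_force: [0.6, 0.5, -0.5]
opening: -0.0
grasp_force: 0.0
```

Run:
```python
from h import *
from workcell import camera
p,R,o=now(); print(RC.inv().apply(p-CO),o['wrist_force'])
a=[camera(n)[:,:,::-1] for n in('scene','top')]
a=[cv2.resize(i,(400,400),interpolation=cv2.INTER_CUBIC) for i in(a[0][170:270,255:355],a[1][135:235,265:365])]
cv2.imwrite('pics/c8.png',np.hstack(a))
```

```text
[-0.14487699  0.00032547  0.2037424 ] [ 0.60947905  0.49455511 -0.47875336]
```

View pics/c8.png

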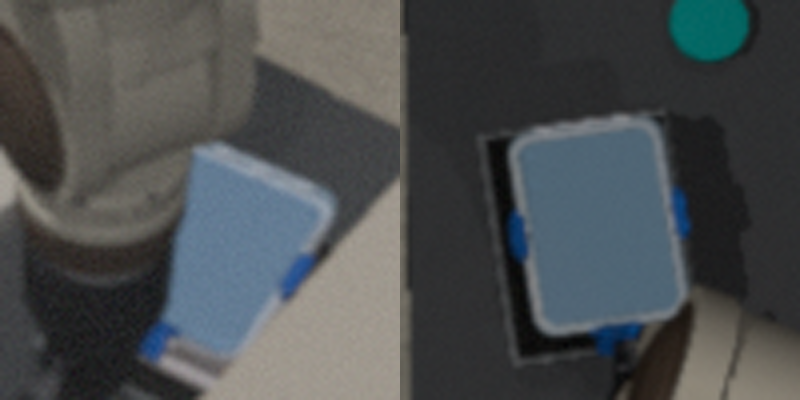

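The lid lies flat and shut, and the front clip sticks out at about (615,335) in the right half. Now I push it in.

Call:
{"fn": "carry_out", "kwargs": {"targets": "0 0.13 0 0 0 0 -1; 0 0.12 0 0 0 0 -1; 0 0.13 0 0 0 0 -1; 0 0.12 0 0 0 0 -1; 0 0.13 0 0 0 0 -1; 0 0.12 0 0 0 0 -1; 0 0.13 0 0 0 0 -1; 0 0.12 0 0 0 0 -1"}}

```text
time: 23.22
ee_pos: [0.4173, -0.1406, 0.2152]
tcp_rot: [-179.9, 0.0, 97.5]
wrist_force: [-2.8, -0.1, 0.1]
opening: 0.0001
grasp_force: 1.7
```

Call:
{"fn": "carry_out", "kwargs": {"targets": "0 0.05 0 0 0 0 -1; 0 0.05 0 0 0 0 -1; 0 0.05 0 0 0 0 -1; 0 0.02 0 0 0 0 -1; 0 0 0 0 0 0 -1; 0 0 0 0 0 0 -1; 0 0 0 0 0 0 -1; 0 0 0 0 0 0 -1"}}

```text
time: 23.88
ee_pos: [0.4235, -0.1398, 0.2153]
tcp_rot: [-180.0, 0.0, 97.5]
wrist_force: [0.9, 0.3, -0.2]
opening: 0.0002
grasp_force: 0.0
```

Run:
```python
from h import *
p,R,o=now(); print(RC.inv().apply(p-CO),RC.inv().apply(o['wrist_force']))
```

```text
[-9.83018453e-02  1.91021011e-04  2.05286992e-01] [ 0.97398608  0.17986702 -0.23702222]
```

Call:
{"fn": "carry_out", "kwargs": {"targets": "0 0.03 0 0 0 0 -1; 0 0.03 0 0 0 0 -1; 0 0.03 0 0 0 0 -1; 0 0 0 0 0 0 -1; 0 0 0 0 0 0 -1; 0 0 0 0 0 0 -1; 0 0 0 0 0 0 -1; 0 0 0 0 0 0 -1"}}

```text
time: 24.55
ee_pos: [0.4271, -0.1393, 0.2152]
tcp_rot: [-180.0, 0.0, 97.5]
wrist_force: [1.1, -0.4, 0.4]
opening: -0.0002
grasp_force: 0.0
```

Call:
{"fn": "carry_out", "kwargs": {"targets": "0 0.02 0 0 0 0 -1; 0 0.02 0 0 0 0 -1; 0 0 0 0 0 0 -1; 0 0 0 0 0 0 -1; 0 0 0 0 0 0 -1; 0 0 0 0 0 0 -1; 0 0 0 0 0 0 -1; 0 0 0 0 0 0 -1"}}

```text
time: 25.22
ee_pos: [0.4286, -0.1392, 0.2151]
tcp_rot: [-179.9, 0.0, 97.5]
wrist_force: [0.3, 0.2, -0.5]
opening: -0.0
grasp_force: 0.4
```

Call:
{"fn": "carry_out", "kwargs": {"targets": "0 0.02 0 0 0 0 -1; 0 0.02 0 0 0 0 -1; 0 0 0 0 0 0 -1; 0 0 0 0 0 0 -1; 0 0 0 0 0 0 -1; 0 0 0 0 0 0 -1; 0 0 0 0 0 0 -1; 0 0 0 0 0 0 -1"}}

```text
time: 25.88
ee_pos: [0.4301, -0.1389, 0.2151]
tcp_rot: [-179.9, 0.0, 97.5]
wrist_force: [-3.6, -0.6, -0.3]
opening: 0.0002
grasp_force: 1.8
```

Call:
{"fn": "carry_out", "kwargs": {"targets": "0 0.02 0 0 0 0 -1; 0 0 0 0 0 0 -1; 0 0 0 0 0 0 -1; 0 0 0 0 0 0 -1; 0 0 0 0 0 0 -1; 0 0 0 0 0 0 -1; 0 0 0 0 0 0 -1; 0 0 0 0 0 0 -1"}}

```text
time: 26.55
ee_pos: [0.4305, -0.1389, 0.2148]
tcp_rot: [-179.8, 0.0, 97.5]
wrist_force: [-7.0, -1.1, 0.5]
opening: 0.0005
grasp_force: 3.6
```

Call:
{"fn": "carry_out", "kwargs": {"targets": "0 0.02 0 0 0 0 -1; 0 0 0 0 0 0 -1; 0 0 0 0 0 0 -1; 0 -0.1 0 0 0 0 -1; 0 -0.3 0 0 0 0 -1; 0 -0.4 0 0 0 0 -1; 0 -0.5 0 0 0 0 -1; 0 -0.5 0 0 0 0 -1"}}

```text
time: 27.22
ee_pos: [0.3602, -0.1481, 0.2155]
tcp_rot: [180.0, 0.0, 97.6]
wrist_force: [-0.1, 0.1, -0.1]
opening: 0.0003
grasp_force: 0.0
```

Call:
{"fn": "carry_out", "kwargs": {"targets": "0.5 -0.4 -0.4 0 0 0 -1; 0.8 -0.3 -0.4 0 0 0 -1; 0.8 0 -0.4 0 0 0 -1; 0.8 0 -0.3 0 0 0 -1; 0.8 0 0 0 0 0 -1; 0.5 0 0 0 0 0 -1; 0 0 0 0 0 0 -1; 0 0 0 0 0 0 -1"}}

```text
time: 27.88
ee_pos: [0.3109, 0.0156, 0.2756]
tcp_rot: [179.9, 0.0, 97.7]
wrist_force: [-0.7, -0.1, -0.3]
opening: -0.0003
grasp_force: 0.0
```

Run:
```python
from h import *
from workcell import camera
p,R,o=now(); print(p,o['wrist_force'])
im=camera('top')[:,:,::-1]; cv2.imwrite('pics/t9.png',im)
def blue(im):
    hs=cv2.cvtColor(np.ascontiguousarray(im),cv2.COLOR_BGR2HSV); m=cv2.inRange(hs,(105,170,70),(125,255,255)); k,l,st,ce=cv2.connectedComponentsWithStats(m)
    return [(*s,) for s in st[1:].tolist() if s[4]>5 and 285<s[0]<345 and 140<s[1]<230]
print(blue(im)); 
c=cv2.imread('pics/c8.png'); 
for ph in(0,.17,.5,1.1): print(ph,proj('top',cw(-.074-.02*np.sin(ph)-.003*np.cos(ph),0,.056-.02*np.cos(ph)))[0])
print(proj('top',cw(-.074,0,.058))[0])
for y in range(208,228): print(y,[tuple(int(v) for v in im[y,x]) for x in (316,318,320)])
```

```text
[0.31086516 0.01558977 0.27563491] [-0.72054715 -0.05629518 -0.27875319]
[(334, 182, 4, 12, 30), (292, 188, 5, 12, 33), (313, 216, 12, 4, 34)]
0 [317.90261476 218.30094519]
0.17 [318.09974908 219.44645915]
0.5 [318.52569509 221.4393292 ]
1.1 [319.31876813 223.72598442]
[318.7860463 216.8304366]
208 [(123, 106, 84), (124, 108, 84), (124, 108, 85)]
209 [(124, 107, 85), (122, 106, 83), (122, 106, 81)]
210 [(124, 107, 86), (122, 106, 82), (122, 106, 83)]
211 [(124, 107, 85), (123, 107, 84), (123, 107, 84)]
212 [(122, 106, 84), (121, 105, 84), (121, 105, 84)]
213 [(120, 104, 84), (121, 105, 86), (117, 102, 85)]
214 [(122, 108, 92), (118, 106, 91), (110, 96, 82)]
215 [(124, 105, 91), (125, 101, 85), (110, 79, 59)]
216 [(121, 75, 40), (127, 72, 34), (119, 66, 20)]
217 [(122, 64, 9), (122, 64, 13), (124, 66, 15)]
218 [(118, 63, 13), (108, 59, 13), (107, 58, 16)]
219 [(93, 49, 12), (69, 38, 12), (55, 31, 14)]
220 [(40, 26, 19), (32, 27, 25), (34, 30, 31)]
221 [(48, 49, 47), (52, 53, 51), (55, 55, 54)]
222 [(71, 71, 68), (65, 64, 62), (61, 60, 60)]
223 [(65, 62, 61), (51, 50, 49), (43, 42, 41)]
224 [(49, 48, 47), (46, 45, 46), (47, 45, 46)]
225 [(48, 47, 48), (44, 44, 43), (46, 44, 45)]
226 [(46, 46, 45), (46, 46, 45), (45, 43, 44)]
227 [(46, 45, 44), (45, 43, 43), (46, 44, 44)]
```

Run:
```python
from h import *
from workcell import camera
im=camera('scene')[:,:,::-1]; hs=cv2.cvtColor(np.ascontiguousarray(im),cv2.COLOR_BGR2HSV); m=cv2.inRange(hs,(105,150,50),(125,255,255))
k,l,st,ce=cv2.connectedComponentsWithStats(m)
print([(s.tolist(),c.round(1).tolist()) for s,c in zip(st,ce) if s[4]>5 and s[0]>260 and s[1]>200])
for ph in(0,.17,.35,.6):
    pts=[]
    for L in(0,.02):
        for y in(-.015,.015):
            for t in(-.00175,.00175):
                a=np.array([-np.sin(ph),-np.cos(ph)]);b=np.array([-np.cos(ph),np.sin(ph)]); q=np.array([-.074-.003,.056])+0*b; q=q+L*a+t*b; pts.append(cw(q[0],y,q[1]))
    for n in('scene','top'):
        q=proj(n,pts); print(ph,n,q.min(0).round(1),q.max(0).round(1),q.mean(0).round(1))
```

```text
[([283, 215, 7, 8, 26], [286.2, 218.7]), ([326, 234, 7, 9, 27], [328.9, 237.8]), ([286, 246, 12, 10, 67], [291.7, 250.6])]
0 scene [285.5 247.6] [297.9 259.3] [291.7 253.5]
0 top [312.7 216.5] [324.2 219.7] [318.4 218.1]
0.17 scene [284.8 247.7] [297.9 260.1] [291.3 253.9]
0.17 top [312.8 216.6] [324.2 220.8] [318.5 218.7]
0.35 scene [284.1 247.8] [297.9 260.8] [291.  254.3]
0.35 top [313.1 216.6] [324.2 222. ] [318.6 219.3]
0.6 scene [283.3 248. ] [297.8 261.4] [290.5 254.7]
0.6 top [313.4 216.7] [324.2 223.4] [318.8 220. ]
```

Both views match a clip angle of about 0, so the clip is home. I'll hand in.

```bash
python3 -c "
from workcell import bot
print(bot.job_done())"
```

```text
the job is handed in; nothing more can be done
None
```

The dish is stacked squarely on the lower dish, the lid is shut and the front clip is pressed home. I handed the job in at about 28 s; no verdict came back, but the camera views and contact forces agree with this.

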